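Dry-fit a kiln-lid hinge on its jamb block and hold it for the pin

TASK

Lay the hinge leaf that has two knuckles on top of the wooden jamb block, knuckles overhanging the block's edge on the robot's side, so that its plate sits squarely with its edges flush with the block's, and let go of it. Then take the single-knuckle leaf, bring its knuckle level into the middle of the gap between the two others so that the three holes line up for the pin, and finish while still holding it there in the air: do not let go or put it down, and do not let it rest on or press against the block or the other leaf. Leave the pin and its tray, the brush pot and the glaze jar alone.

Things in the scene. Friction and masses are not known exactly. Their poses are not given: they have to be found in the camera images.
- jamb: Wooden jamb block, fixed to the bench: 64 mm (x) by 62 mm (y) by 60 mm high, with a low screwed foot (50 by 120 by 12 mm high, its centre 7 mm to +x of the block's) sticking out 29 mm either side in y. Origin: centre of its underside, on the bench; its -x face looks roughly to the robot (yaw within 0.35 rad), z up.
- jamb_top (a point): Centre of the jamb block's top face, 60 mm above the bench; axes as the block's. The fork leaf laid flush has its body origin and axes here.
- fork_leaf: Steel hinge leaf with TWO knuckles on its -x side, lying flat on the bench, left or right, knuckles roughly to the robot (yaw within 0.6 rad). Plate 64 (x) by 62 (y, hinge line) by 8 mm, four dark screw-hole marks on top. Origin: centre of the plate's underside, z up. About 0.34 kg, centre of mass 8 mm to -x of the origin: grip there across the 62 mm width.
- fork_bore (a point): On the fork leaf's bore line, midway between its knuckles: 46 mm to -x of the leaf's origin and 9 mm above its underside; leaf axes. Knuckles: tubes along y, 18 mm outside, 12 mm bore, bottom flush with the plate's underside, each 16 mm long at the ends of the 62 mm hinge line, gap 30 mm; webs join them to the plate edge (32 mm from the origin).
- tongue_leaf: Steel hinge leaf with ONE knuckle on its +x side, lying flat on the bench on the other side, knuckle roughly away from the robot (yaw within 0.6 rad). Plate 64 (x) by 62 (y, hinge line) by 8 mm, same marks. Origin: centre of the plate's underside, z up. About 0.32 kg, centre of mass 7 mm to +x of the origin: grip there across the 62 mm width.
- tongue_bore (a point): Middle of the tongue leaf's bore: 46 mm to +x of the leaf's origin, 9 mm above its underside; leaf axes. Knuckle as on the fork leaf but 24 mm long, mid hinge line. The holes line up when this point is at point fork_bore with the same axes: both undersides then lie 60 mm above the bench.
- pin_tray: Bystander: fixed open wooden tray, 70 by 120 by 22 mm high, beyond the work on the left. Origin under its centre.
- hinge_pin: Bystander: steel hinge pin, 8 mm diameter and 80 mm long with a 14 mm head, lying in the tray along y. Origin under its middle.
- brush_pot: Bystander: open white plastic pot, 72 mm diameter, 100 mm high, with brushes standing to 175 mm, beyond the work on the right. Origin under its centre.
- glaze_jar: Bystander: closed glaze jar, 64 mm diameter, 70 mm high, standing between the leaves in front of the robot. Origin under its centre.
Things that resemble listed ones, but are neither listed nor needed, are in the scene too. What is shaped like the jamb but black or purple is not meant.

How it is judged:
By the outcome, as a careful person would: the job done as asked, in the order asked, and still so for the second after the job is handed in, while the arm keeps its last pose, push and grip.
It also fails if it takes over 54 s, if anything falls off the work surface, if the arm or the gripper's body presses on something with over 40 N, if the wrist force passes 120 N, or if a joint passes its speed limit or range.

ROBOT

A 6-joint arm with a two-finger parallel gripper is mounted at the origin on the work surface. World frame = base frame: x ahead of the robot, y to its left, z up, the work surface at z = 0. Lengths are in m, angles in rad, forces in N, time in s.
With the tool pointing down it reaches from about 0.275 to 0.75 m from the base axis. Payload 10.2 kg.
Tool frame: the origin (TCP) lies at the very end of the fingers, on their centre line; the grasp point (between the pads) lies 19 mm behind it; z points along the fingers, y is the line along which they close (so a half turn about z gives the same grasp; the last joint's range is limited). The gripper opens to 85 mm and grips with 20 to 120 N. Pads are 22 mm wide; open, the fingers measure 114 mm over their backs; the gripper's body (76 mm by 85 mm) begins 54 mm behind the grasp point. The pads swing forward as they close: fully open they stand 13 mm farther back than shut.
Start: joints at [0.905, 0.313, 1.498, -0, 1.331, -0.223], TCP at [0.225, 0.474, 0.231] pointing down, gripper open.
Joint ranges: [-2.94, 2.94], [-0.97, 2.17], [0.19, 2.56], [-1.23, 4.37], [0.02, 3.11], [-2.88, 2.88]. Speed limits (rad/s): [2.39, 2.39, 3.01, 3.14, 3.14, 3.14].

INTERFACE

Orientations are given as [roll, pitch, yaw] about the fixed x, y, z axes, in that order (R = Rz(yaw) Ry(pitch) Rx(roll)).
In Python, from station import arm, viewer, ticket gives the robot as it stands. The module is installed in compiled form; this text tells all that it offers.
- The arm moves only by the tool move_arm, never from a script. Its argument "rows" is one flat list of numbers, 6 for each row, row after row: the shift along the world's x, y, z in cm, then the turn, a rotation vector about the world's x, y, z in degrees. In form: [tx, ty, tz, ax, ay, az, tx, ty, tz, ax, ay, az, ...]. A call has exactly 5 rows; each row is the pose to reach, as a shift and turn from the pose commanded when the call began; what a row does not reach only later rows make up. A row lasts 1/8 s, in which the tool goes at most 62.5 mm and 10.7 degrees, less where a joint would pass 70% of its speed; a pose out of reach is approached as far as the arm can. A call with a gripper value outside its range is refused whole. "grip" is the opening, from 0 (shut) to 1 (fully open), set as the call begins (left out, the last holds). The fingers move at their own pace and stop on an object; the grip force is fixed at half the most. Time passes only in rows, so rows that repeat a pose let the fingers close, or fill a call up. It gives the time, the measured TCP pose, the force, the opening and the grip force at its end, in the units of the state.
- arm.read_state(): the state, without advancing time (a new reading comes with each control period).
- viewer.read_camera(name): name is "scene" or "top" or "wrist"; returns a dict with "img" (384x512x3 uint8, red, green, blue), "mtx" (3x3 intrinsics, pixels), "R" (3x3) and "t" (3): a world point X has camera coordinates R X + t; the wrist camera has in their place "tool_from_camera" (4x4, takes a point from camera to tool coordinates, whose origin is the TCP and whose axes are the flange's). Camera axes: x right, y down, z forward; pixel columns grow to the right and rows downward; lengths in m; the calibration is good to about 2 mm. A picture is of the moment at which its call begins: read the wrist's pose just before it. There is no depth.
- ticket.close_job(): hands the job in; it is judged then, once.
The state is a dict: "time": time; "joint_positions": joint angles; "qd": joint speeds; "joint_torque": joint torques, N m; "tcp_pos": TCP position; "tcp_rot": TCP orientation; "force": force on the tool from outside, world axes, zero at the start; "wrist_torque": the same for the moment, N m; "gripper_width": opening from 0.0 (shut) to 1.0 (fully open); "grip_force": force on a finger pad.
Only numpy, scipy, OpenCV 4.12 (cv2) and the standard library are available. Lean on these libraries where they do the work, as an engineer would, in place of code of your own. Each camera call takes 0.05 s, during which the arm holds its last target. There are 200 camera calls.

## Working session

There is one attempt and no reset: what is moved stays moved. The work goes in short steps, Python scripts to look and compute and a tool call to move; the robot and the scene stay as the last step left them, time stands still between calls to the robot, and variables do not carry over. Pictures are saved under pics/ and viewed, at most 10 in all, crops included, and the job is handed in when it is done.

Besides the shell and the picture viewer there is one more tool, called as name(argument=value, ...) on one line, values as JSON. move_arm: Moves the arm, as the interface text tells. Its arguments: {"type":"object","properties":{"rows":{"type":"array"},"grip":{"type":"number"}},"required":["rows"]}

```bash
mkdir -p pics; ls
python3 - <<'E'
from station import arm, viewer
import cv2, numpy as np, pickle
s=arm.read_state(); print({k:np.round(v,3) for k,v in s.items()})
d={}
for n in("scene","top"):
    c=viewer.read_camera(n); d[n]=c
    cv2.imwrite(f"pics/{n}0.png",c["img"][...,::-1]); 
    print(n,np.round(c["mtx"],1).tolist(),np.round(c["R"],3).tolist(),np.round(c["t"],3).tolist())
pickle.dump(d,open("c0.pkl","wb"))
a=cv2.imread("pics/top0.png"); cv2.imwrite("pics/top0b.png",cv2.resize(a,(800,600),interpolation=cv2.INTER_CUBIC))
E
```

```text
pics
{'time': np.float64(0.0), 'joint_positions': array([ 0.905,  0.313,  1.498,  0.   ,  1.331, -0.223]), 'qd': array([-0.002,  0.   ,  0.   , -0.   ,  0.002,  0.   ]), 'joint_torque': array([ 0.0000e+00, -4.1227e+01, -2.5974e+01, -0.0000e+00,  4.0000e-03,
       -0.0000e+00]), 'tcp_pos': array([0.225, 0.474, 0.231]), 'tcp_rot': array([-3.14 , -0.   ,  2.699]), 'force': array([-1.104,  0.412,  0.104]), 'wrist_torque': array([-0.058, -0.087, -0.009]), 'grip_force': np.float64(0.0), 'gripper_width': np.float64(1.004)}
scene [[399.0, 0.0, 258.6], [0.0, 399.0, 191.1], [0.0, 0.0, 1.0]] [[-0.689, 0.724, -0.016], [0.49, 0.45, -0.747], [-0.534, -0.523, -0.665]] [0.41, -0.235, 1.25]
top [[412.7, 0.0, 252.7], [0.0, 412.7, 190.2], [0.0, 0.0, 1.0]] [[0.003, -1.0, 0.018], [-0.996, -0.005, -0.084], [0.084, -0.018, -0.996]] [-0.014, 0.568, 1.013]
```

View pics/top0b.png

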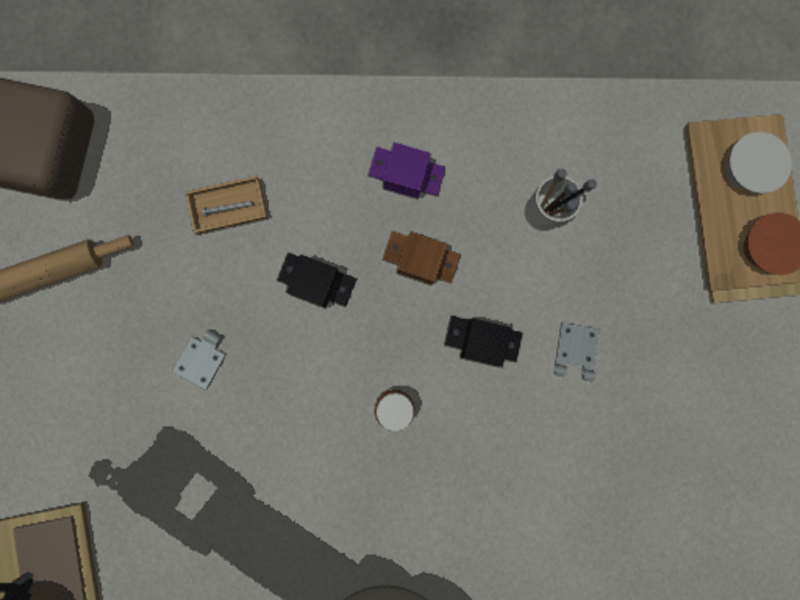

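View pics/scene0.png

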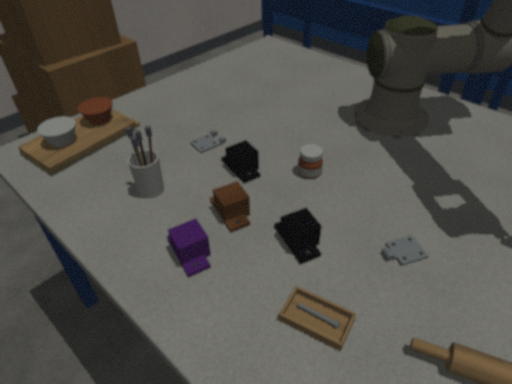

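The top view (800-px scale) shows the brown jamb at (422,257), the fork leaf on the right at (577,350) with its knuckles towards the robot, and the tongue leaf on the left at (200,360). Black decoys are at (316,280) and (485,342), a purple one at (407,170), and the jar at (395,410). The scene view agrees.

```bash
cat > h.py <<'E'
import numpy as np, cv2
from scipy.spatial.transform import Rotation as Ro
def cam(c, st=None):
    """-> K, Rcw (cam->world), camera centre"""
    if "R" in c: R=np.array(c["R"]).T; return np.array(c["mtx"]),R,-R@np.array(c["t"])
    T=np.array(c["tool_from_camera"]); Rt=Ro.from_euler("xyz",st["tcp_rot"]).as_matrix()
    return np.array(c["mtx"]),Rt@T[:3,:3],Rt@T[:3,3]+st["tcp_pos"]
def ray(P,px,z):
    K,R,o=P; px=np.atleast_2d(px).astype(float)
    d=(R@np.linalg.inv(K)@np.c_[px,np.ones(len(px))].T).T
    return o+d*((z-o[2])/d[:,2])[:,None]
def proj(P,X):
    K,R,o=P; q=(K@R.T@(np.atleast_2d(X)-o).T).T; return q[:,:2]/q[:,2:]
def hsv(img): return cv2.cvtColor(img,cv2.COLOR_RGB2HSV)
E
python3 - <<'E'
import pickle; from h import *
d=pickle.load(open("c0.pkl","rb")); c=d["top"]; P=cam(c); print("cam",P[2].round(3))
for n,p,z in (("jamb",(422,257),.06),("fork",(577,343),.008),("tongue",(200,362),.008),("jar",(395,411),.07),("blkL",(312,280),.06),("blkR",(488,341),.06)):
    print(n,ray(P,np.array(p)*.64,z).round(3))
g=hsv(c["img"])
for p in ((422,257),(570,345),(200,360),(600,420)):
    x,y=int(p[0]*.64),int(p[1]*.64); print(g[y,x],c["img"][y,x])
# leaf corners
for n,(x0,y0,x1,y1) in dict(fork=(545,310,612,390),tongue=(165,320,235,395)).items():
    a=(np.array([x0,y0,x1,y1])*.64).astype(int); sub=c["img"][a[1]:a[3],a[0]:a[2]]
    v=sub.astype(int); m=((v[...,2]-v[...,0])>3).astype(np.uint8)
    k=cv2.findContours(m,cv2.RETR_EXTERNAL,cv2.CHAIN_APPROX_NONE)[0]; k=max(k,key=cv2.contourArea)
    r=cv2.minAreaRect(k); print(n,r,ray(P,cv2.boxPoints(r)+a[:2],.008).round(3).tolist())
from station import viewer
w=viewer.read_camera("wrist"); print(np.round(w["tool_from_camera"],3).tolist(),np.round(w["mtx"],1).tolist())
E
```

```text
cam [0.481 0.007 1.057]
jamb [[ 0.628 -0.053  0.06 ]]
fork [[ 0.495 -0.309  0.008]]
tongue [[0.463 0.302 0.008]]
jar [[ 0.391 -0.011  0.07 ]]
blkL [[0.591 0.118 0.06 ]]
blkR [[ 0.497 -0.155  0.06 ]]
[ 13 142  88] [88 60 39]
[ 95  13 120] [114 119 120]
[ 87  16 147] [138 147 146]
[ 35  12 125] [124 125 119]
fork ((21.146699905395508, 26.522003173828125), (24.673961639404297, 33.12936782836914), 8.530765533447266) [[0.446, -0.27, 0.008], [0.529, -0.285, 0.008], [0.52, -0.347, 0.008], [0.437, -0.333, 0.008]]
tongue ((23.905963897705078, 24.103212356567383), (24.72092056274414, 34.40610122680664), 28.300756454467773) [[0.448, 0.347, 0.008], [0.525, 0.308, 0.008], [0.495, 0.253, 0.008], [0.419, 0.291, 0.008]]
[[0.0, -0.961, -0.276, 0.07], [1.0, 0.0, -0.0, 0.001], [0.0, -0.276, 0.961, -0.142], [0.0, 0.0, 0.0, 1.0]] [[301.1, 0.0, 253.2], [0.0, 301.1, 192.8], [0.0, 0.0, 1.0]]
```

Measured: the jamb top is at about (0.628,-0.053), yaw -15°. The fork is at (0.494,-0.309), yaw -10°, and the tongue is at (0.463,0.302), yaw -27°. I'll look at each with the wrist camera, tongue first because it's nearest.

move_arm(rows=[6,-4.4,-1,0,0,0,12,-8.7,-2,0,0,0,18,-13,-3,0,0,0,24,-17.4,-5,0,0,-2,24,-17.4,-5,0,0,-2], grip=1)

```text
time: 0.78
tcp_pos: [0.4665, 0.2986, 0.1806]
tcp_rot: [-3.141, -0.0, 2.662]
force: [-0.1, 0.8, -0.0]
gripper_width: 1.008
grip_force: 0.0
```

```bash
cat > look.py <<'E'
import sys,pickle; from h import *; from station import arm,viewer
n=sys.argv[1]; s=arm.read_state(); w=viewer.read_camera("wrist"); s2=arm.read_state()
pickle.dump((s,w),open(n+".pkl","wb")); cv2.imwrite(f"pics/{n}.png",w["img"][...,::-1])
print(round(s["time"],2),s["tcp_pos"].round(4),s["tcp_rot"].round(4),"qd",np.abs(s["qd"]).max().round(3))
E
python3 look.py tong1
```

```text
0.78 [0.4665 0.2986 0.1806] [-3.1412e+00 -4.0000e-04  2.6624e+00] qd 0.638
```

View pics/tong1.png

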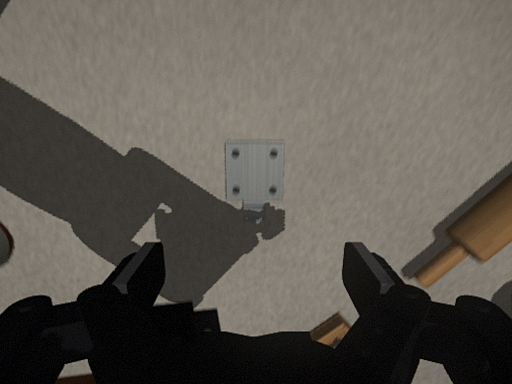

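The wrist view shows the tongue plate at (225–285, 140–200), with its four marks near (236,153), (273,153), (236,190) and (273,190). The knuckle is in shadow near (258,212). The arm was still moving, so I'll take the picture again once it has settled and measure from the marks and edges.

```bash
python3 look.py tong1b; python3 look.py tong2
cat > marks.py <<'E'
from h import *
import itertools
def marks(s,w,z,guess,r=60,show=False):
    """four dark screw marks near the projected guess -> world points at height z"""
    P=cam(w,s); c=proj(P,[*guess,z])[0]; g=cv2.cvtColor(w["img"],cv2.COLOR_RGB2GRAY)
    x0,y0=max(int(c[0]-r),0),max(int(c[1]-r),0); sub=g[y0:y0+2*r,x0:x0+2*r]
    big=cv2.resize(sub,None,fx=4,fy=4,interpolation=cv2.INTER_CUBIC)
    m=cv2.morphologyEx(big,cv2.MORPH_BLACKHAT,cv2.getStructuringElement(2,(61,61)))
    b=(m>35).astype(np.uint8); n,l,st,_=cv2.connectedComponentsWithStats(b)
    out=[]
    for i in range(1,n):
        if 120<st[i,4]<3500 and max(st[i,2:4])<70 and min(st[i,2:4])>8:
            yy,xx=np.where(l==i); wt=m[yy,xx].astype(float)
            q=np.array([(xx*wt).sum(),(yy*wt).sum()])/wt.sum(); out.append([(q[0]+.5)/4-.5+x0,(q[1]+.5)/4-.5+y0])
    out=np.array(out); W=ray(P,out,z)
    return out,W
def best4(px,W):
    """four points that best make a ~40 mm square -> centre, yaw of its sides"""
    B=None
    for q in itertools.combinations(range(len(W)),4):
        X=W[list(q),:2]; d=np.sort([np.linalg.norm(a-b) for a,b in itertools.combinations(X,2)])
        e=d[:4].std()+abs(d[4:]-d[:4].mean()*2**.5).max()+.3*abs(d[:4].mean()-.041)
        if B is None or e<B[0]: B=(e,q,d)
    X=W[list(B[1]),:2]; c=X.mean(0); r=cv2.minAreaRect((X*1e4).astype(np.float32))
    v=X-c; yaw=np.angle(np.sum((v[:,0]+1j*v[:,1])**4)*-1)/4
    return c,np.degrees(yaw),px[list(B[1])],B[2]
E
python3 - <<'E'
import pickle; from marks import *
for n in("tong1b","tong2"):
    s,w=pickle.load(open(n+".pkl","rb")); px,W=marks(s,w,.008,(.463,.302)); print(px.round(1).tolist())
    c,y,p,d=best4(px,W); print(n,c.round(4),y.round(2),p.round(1).tolist(),(d*1e3).round(1))
E
```

```text
0.82 [0.4698 0.2953 0.1789] [-3.1393e+00  4.0000e-04  2.6594e+00] qd 0.115
0.88 [0.4675 0.2972 0.1795] [-3.1394e+00 -1.0000e-03  2.6591e+00] qd 0.081
[[275.5, 146.3], [236.9, 146.2], [237.4, 183.6], [274.7, 183.7], [227.4, 189.0], [269.3, 205.8], [282.8, 210.8], [257.7, 212.5]]
tong1b [0.4623 0.3034] -27.71 [[275.5, 146.3], [236.9, 146.2], [237.4, 183.6], [274.7, 183.7]] [40.  40.  40.  40.1 56.6 56.6]
[[236.4, 149.1], [274.9, 149.2], [274.2, 186.3], [237.1, 186.3], [282.8, 210.8], [257.7, 213.5]]
tong2 [0.4624 0.3035] -27.61 [[236.4, 149.1], [274.9, 149.2], [274.2, 186.3], [237.1, 186.3]] [40.  40.  40.1 40.1 56.6 56.7]
```

The mark squares measure exactly 40.0 mm, so the tongue is at (0.4624,0.3035), yaw -27.6°. Next is the jamb.

move_arm(rows=[2.3,-6,0.5,0,0,3,4.6,-12,1,0,0,6,7,-18,1.5,0,0,9,9.3,-24,2,0,0,12.6,11.7,-30,2,0,0,12.6])

```text
time: 1.55
tcp_pos: [0.5784, 0.0093, 0.2021]
tcp_rot: [3.141, 0.001, 2.886]
force: [0.3, 0.2, -0.9]
gripper_width: 0.999
grip_force: 0.0
```

move_arm(rows=[1.8,-4.5,0,0,0,0,1.8,-4.5,0,0,0,0,1.8,-4.5,0,0,0,0,1.8,-4.5,0,0,0,0,1.8,-4.5,0,0,0,0])

```text
time: 2.17
tcp_pos: [0.596, -0.034, 0.2014]
tcp_rot: [3.142, 0.0, 2.885]
force: [0.7, -0.5, 0.6]
gripper_width: 1.001
grip_force: 0.0
```

```bash
python3 look.py jamb1
```

```text
2.17 [ 0.596  -0.034   0.2014] [3.1415e+00 2.0000e-04 2.8853e+00] qd 0.009
```

View pics/jamb1.png

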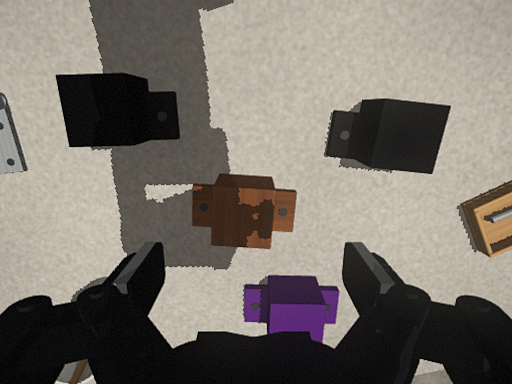

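The jamb's top face is roughly (211–273, 190–247), its front face is above that, and the foot screws are at (204,208) and (283,212). I'll zoom in and measure.

Run:
```python
import pickle; from marks import *
s,w=pickle.load(open("jamb1.pkl","rb")); P=cam(w,s)
sub=w["img"][165:260,180:310]; cv2.imwrite("pics/j1c.png",cv2.resize(sub,None,fx=6,fy=6,interpolation=cv2.INTER_CUBIC)[...,::-1])
scr=[]
g=cv2.cvtColor(w["img"],cv2.COLOR_RGB2GRAY)
for c in((204,207),(283,212)):
    x,y=c; q=255-g[y-6:y+7,x-6:x+7].astype(float); q=np.clip(q-np.percentile(q,75),0,None); yy,xx=np.mgrid[-6:7,-6:7]
    scr.append([x+(q*xx).sum()/q.sum(),y+(q*yy).sum()/q.sum()])
S=ray(P,scr,.012); print(np.round(scr,2).tolist(),S.round(4).tolist()); v=(S[1]-S[0]); m=S.mean(0)
yaw=np.arctan2(-v[0],v[1]); print("dist",np.linalg.norm(v),"yaw",np.degrees(yaw),"mid",m, "block centre if screws at foot centre",m[:2]-.007*np.array([np.cos(yaw),np.sin(yaw)]))
```

```text
[[203.05, 207.06], [280.76, 211.41]] [[0.6227, -0.1003, 0.012], [0.6508, -0.0141, 0.012]]
dist 0.09065841571792088 yaw -18.071034393491054 mid [ 0.63677291 -0.0572019   0.012     ] block centre if screws at foot centre [ 0.6301182  -0.05503053]
```

View pics/j1c.png

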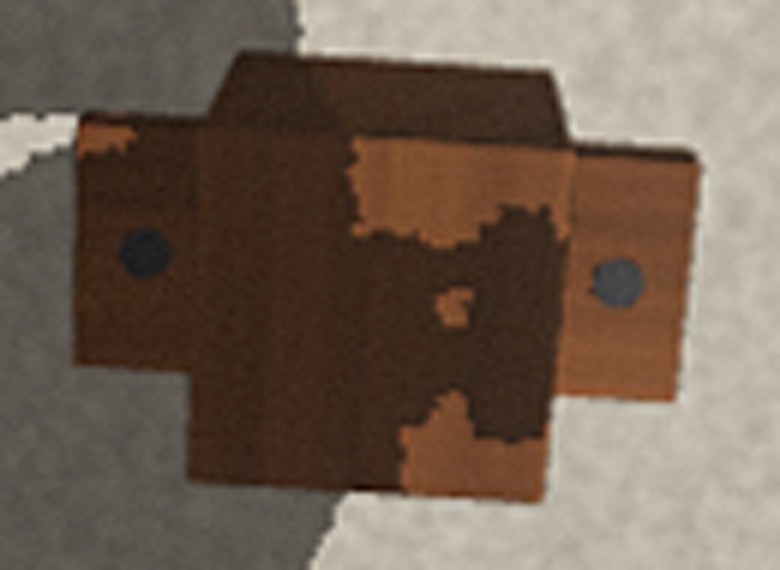

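The crop shows the top-face corners at about (200,126), (575,150), (543,502) and (190,483), with screw centres at (146,253) and (616,283).

Run:
```python
import pickle; from marks import *
s,w=pickle.load(open("jamb1.pkl","rb")); P=cam(w,s)
f=lambda p:(np.array(p)+.5)/6-.5+np.array([180,165])
S=ray(P,f([(146,253),(616,283)]),.012); v=S[1]-S[0]; m=S.mean(0); yaw=np.arctan2(-v[0],v[1])
print("screws",np.linalg.norm(v),np.degrees(yaw),(m[:2]-.007*np.array([np.cos(yaw),np.sin(yaw)])).round(4))
T=ray(P,f([(200,126),(575,150),(543,502),(190,483)]),.06)[:,:2]
for i in range(4):
    e=T[(i+1)%4]-T[i]; print(i,np.linalg.norm(e).round(4),np.degrees(np.arctan2(e[1],e[0])).round(2))
print("top centre",T.mean(0).round(4))
F=ray(P,f([(78,113),(700,160),(676,402),(73,365)]),.012)[:,:2]
print("foot",[(np.linalg.norm(F[(i+1)%4]-F[i])*1e3).round(1) for i in range(4)],F.mean(0).round(4),(F.mean(0)-.007*np.array([np.cos(yaw),np.sin(yaw)])).round(4), np.degrees(np.arctan2(*((F[1]-F[0])*[-1,1]))))
```

```text
screws 0.09143963246355084 -18.54260685327759 [ 0.6305 -0.0536]
0 0.0611 71.53
1 0.0632 -18.53
2 0.0609 -108.06
3 0.0636 161.65
top centre [ 0.6302 -0.0532]
foot [np.float64(118.6), np.float64(50.0), np.float64(119.5), np.float64(51.4)] [ 0.6361 -0.0554] [ 0.6295 -0.0531] -19.156383136855776
```

The jamb top is at (0.6302,-0.0533), yaw -18.4°, and the top face, screws and foot all agree. Now the fork.

move_arm(rows=[-2.5,-5.4,-0.5,0,0,1,-5,-10.8,-1,0,0,2,-7.6,-16.2,-1.5,0,0,3,-10.2,-21.6,-2,0,0,4,-12.6,-26.6,-2,0,0,5])

```text
time: 2.85
tcp_pos: [0.4691, -0.3024, 0.1811]
tcp_rot: [3.141, -0.0, 2.972]
force: [1.2, -0.4, 0.3]
gripper_width: 0.996
grip_force: 0.0
```

move_arm(rows=[0,0,0,0,0,0,0,0,0,0,0,0,0,0,0,0,0,0,0,0,0,0,0,0,0,0,0,0,0,0])

```text
time: 3.48
tcp_pos: [0.4704, -0.3006, 0.1812]
tcp_rot: [-3.142, 0.0, 2.972]
force: [-0.4, 0.6, 0.3]
gripper_width: 0.998
grip_force: 0.0
```

```bash
python3 look.py fork1;  python3 - <<'E'
import pickle; from marks import *
s,w=pickle.load(open("fork1.pkl","rb")); px,W=marks(s,w,.008,(.495,-.309)); print(px.round(1).tolist())
c,y,p,d=best4(px,W); print(c.round(4),y.round(2),p.round(1).tolist(),(d*1e3).round(1))
a=np.radians(y); u=np.array([np.cos(a),np.sin(a)]); print("grasp",(c-.008*u).round(4))
E
```

```text
3.48 [ 0.4704 -0.3006  0.1812] [-3.1416  0.      2.972 ] qd 0.007
[[227.1, 178.8], [264.3, 178.9], [271.5, 198.0], [227.9, 213.8], [264.0, 213.8], [272.5, 218.3]]
[ 0.494  -0.3119] -9.75 [[227.1, 178.8], [264.3, 178.9], [227.9, 213.8], [264.0, 213.8]] [39.9 40.  40.1 40.2 56.6 56.7]
grasp [ 0.4861 -0.3105]
```

move_arm(rows=[0.8,-0.5,-5,0,0,0,1.6,-1,-10,0,0,0,1.6,-1,-14,0,0,0,1.6,-1,-16.5,0,0,0,1.6,-1,-17,0,0,0], grip=0.95)

```text
time: 4.15
tcp_pos: [0.4856, -0.3105, 0.0098]
tcp_rot: [3.14, -0.002, 2.971]
force: [-0.2, -1.1, -0.4]
gripper_width: 0.948
grip_force: 0.0
```

move_arm(rows=[0,0,-0.4,0,0,0,0,0,-0.8,0,0,0,0,0,-1.2,0,0,0,0,0,-1.4,0,0,0,0,0,-1.4,0,0,0], grip=0.85)

```text
time: 4.78
tcp_pos: [0.4861, -0.3111, -0.0028]
tcp_rot: [3.142, -0.0, 2.971]
force: [0.2, 0.4, -0.3]
gripper_width: 0.848
grip_force: 0.0
```

move_arm(rows=[0,0,0,0,0,0,0,0,0,0,0,0,0,0,0,0,0,0,0,0,0,0,0,0,0,0,0,0,0,0], grip=0.5)

```text
time: 5.4
tcp_pos: [0.4864, -0.3113, -0.002]
tcp_rot: [-3.141, 0.001, 2.971]
force: [-1.1, 0.2, 5.5]
gripper_width: 0.696
grip_force: 64.5
```

move_arm(rows=[0,0,0.5,0,0,0,0,0,1.5,0,0,0,0,0,3,0,0,0,0,0,4,0,0,0,0,0,4,0,0,0])

```text
time: 6.02
tcp_pos: [0.4866, -0.3114, 0.0383]
tcp_rot: [-3.14, 0.002, 2.971]
force: [0.3, 0.0, -3.5]
gripper_width: 0.697
grip_force: 65.4
```

move_arm(rows=[0,0,5,0,0,0,0,0,9,0,0,-2,2.5,4.8,9,0,0,-4,5,9.6,9,0,0,-6.5,7.5,14.4,9,0,0,-8.6])

```text
time: 6.65
tcp_pos: [0.5615, -0.1655, 0.1269]
tcp_rot: [3.141, -0.001, 2.819]
force: [0.6, -0.5, -3.9]
gripper_width: 0.695
grip_force: 67.6
```

move_arm(rows=[2.5,4.8,0,0,0,0,5,9.6,0,0,0,0,6.1,11.7,0,0,0,0,6.1,11.7,-2,0,0,0,6.1,11.7,-3.5,0,0,0])

```text
time: 7.28
tcp_pos: [0.6217, -0.0498, 0.0908]
tcp_rot: [-3.141, -0.002, 2.821]
force: [-0.4, 0.3, -2.9]
gripper_width: 0.694
grip_force: 67.5
```

move_arm(rows=[0,0,0,0,0,0,0,0,0,0,0,0,0,0,0,0,0,0,0,0,0,0,0,0,0,0,0,0,0,0])

```text
time: 7.9
tcp_pos: [0.6222, -0.0501, 0.0924]
tcp_rot: [3.142, 0.0, 2.821]
force: [-0.4, 0.1, -3.5]
gripper_width: 0.696
grip_force: 67.5
```

```bash
python3 look.py hov1
python3 - <<'E'
import cv2
a=cv2.imread("pics/hov1.png")[150:384,130:390]; cv2.imwrite("pics/hov1c.png",cv2.resize(a,None,fx=2.5,fy=2.5,interpolation=2))
E
```

```text
7.9 [ 0.6222 -0.0501  0.0924] [3.1416e+00 3.0000e-04 2.8209e+00] qd 0.003
```

View pics/hov1c.png

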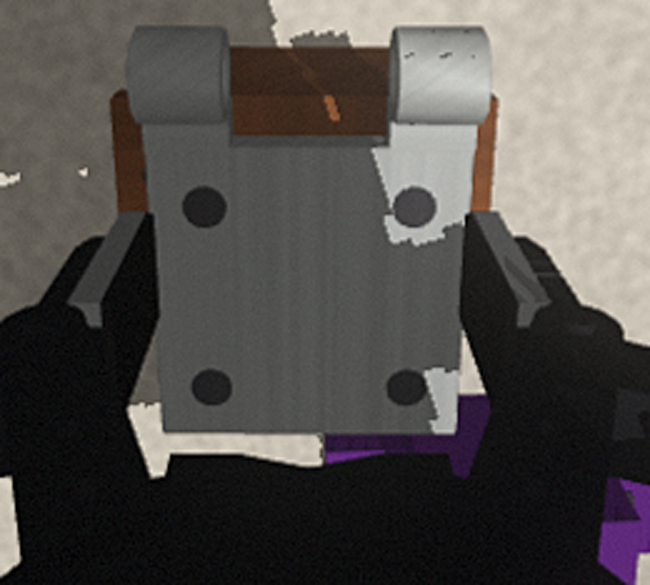

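The fork is held straight. Its marks are at crop positions (204,207), (414,207), (211,387) and (406,387), and the gap is centred over the block.

```bash
cat > held.py <<'E'
import sys,pickle; from marks import *
def held(n,crop,k,off):
    s,w=pickle.load(open(n+".pkl","rb")); P=cam(w,s); g=cv2.cvtColor(w["img"],cv2.COLOR_RGB2GRAY)
    px=[]
    for c in crop:
        x,y=np.round((np.array(c)+.5)/k-.5+off).astype(int); R=8
        q=g[y-R:y+R+1,x-R:x+R+1].astype(float)
        q=cv2.resize(q,None,fx=4,fy=4,interpolation=cv2.INTER_CUBIC); ctr=q[4*R:4*R+4,4*R:4*R+4].mean()
        b=(q<ctr+12).astype(np.uint8); nn,l=cv2.connectedComponents(b); m=l==l[4*R+2,4*R+2]
        yy,xx=np.where(m); px.append([(xx.mean()+.5)/4-.5+x-R,(yy.mean()+.5)/4-.5+y-R])
    for z in s["tcp_pos"][2]+np.arange(.004,.016,.002):
        W=ray(P,px,z)[:,:2]; d=[np.linalg.norm(W[i]-W[j])*1e3 for i,j in((0,1),(2,3),(0,2),(1,3))]
        v=W-W.mean(0); yaw=np.degrees(np.angle(-np.sum((v[:,0]+1j*v[:,1])**4))/4)
        print("top-tcp",round((z-s["tcp_pos"][2])*1e3,1),np.round(d,1),"c-tcp",((W.mean(0)-s["tcp_pos"][:2])*1e3).round(1),"yaw",yaw.round(2))
    print(np.round(px,1).tolist(),s["tcp_pos"].round(4),np.degrees(s["tcp_rot"]).round(2))
E
python3 -c "
from held import *
held('hov1',[(204,207),(414,207),(211,387),(406,387)],2.5,(130,150))"
```

```text
top-tcp 4.0 [41.8 41.8 41.8 41.8] c-tcp [10.9 -2.5] yaw -18.42
top-tcp 6.0 [41.2 41.2 41.2 41.2] c-tcp [ 9.8 -2.2] yaw -18.42
top-tcp 8.0 [40.6 40.6 40.6 40.6] c-tcp [ 8.7 -1.8] yaw -18.42
top-tcp 10.0 [40. 40. 40. 40.] c-tcp [ 7.6 -1.4] yaw -18.42
top-tcp 12.0 [39.4 39.4 39.3 39.4] c-tcp [ 6.5 -1.1] yaw -18.42
top-tcp 14.0 [38.8 38.8 38.7 38.8] c-tcp [ 5.3 -0.7] yaw -18.42
[[211.2, 232.5], [295.2, 232.6], [214.2, 304.6], [292.1, 304.7]] [ 0.6222 -0.0501  0.0924] [1.8000e+02 2.0000e-02 1.6163e+02]
```

Run:
```python
import pickle; from marks import *
s,w=pickle.load(open("hov1.pkl","rb")); P=cam(w,s); f=lambda p:(np.array(p)+.5)/2.5-.5+np.array([130,150])
A=ray(P,f([(111,92),(498,98)]),.012)[:,:2]; a=np.radians(-18.4); u=np.array([np.cos(a),np.sin(a)]); v=np.array([-u[1],u[0]])
print("foot front corners, len",np.linalg.norm(A[1]-A[0]),"angle",np.degrees(np.arctan2(*((A[1]-A[0])*[-1,1]))))
m=A.mean(0); print("block centre",(m+(.025-.007)*u).round(4)) 
L=s["tcp_pos"][:2]+[.0076,-.0014]; print("leaf centre (cam)",L, "err u,v mm",((m+.018*u-L)@u*1e3).round(2),((m-L)@v*1e3).round(2))
```

```text
foot front corners, len 0.11867765205704452 angle -19.287765219216375
block centre [ 0.6297 -0.0529]
leaf centre (cam) [ 0.62982926 -0.05153356] err u,v mm 0.26 -1.3
```

move_arm(rows=[0.04,-0.13,-1,0,0,0,0.04,-0.13,-2,0,0,0,0.04,-0.13,-2.8,0,0,0,0.04,-0.13,-3,0,0,0,0.04,-0.13,-3,0,0,0])

```text
time: 8.57
tcp_pos: [0.6226, -0.0514, 0.0621]
tcp_rot: [3.142, -0.0, 2.821]
force: [-0.7, 0.3, -2.7]
gripper_width: 0.693
grip_force: 67.5
```

move_arm(rows=[0,0,-0.1,0,0,0,0,0,-0.2,0,0,0,0,0,-0.3,0,0,0,0,0,-0.35,0,0,0,0,0,-0.4,0,0,0])

```text
time: 9.2
tcp_pos: [0.6225, -0.0514, 0.0582]
tcp_rot: [-3.142, -0.0, 2.821]
force: [0.2, -0.4, -3.2]
gripper_width: 0.697
grip_force: 67.5
```

move_arm(rows=[0,0,-0.04,0,0,0,0,0,-0.08,0,0,0,0,0,-0.08,0,0,0,0,0,-0.08,0,0,0,0,0,-0.08,0,0,0])

```text
time: 9.82
tcp_pos: [0.6226, -0.0514, 0.0581]
tcp_rot: [-3.142, 0.0, 2.821]
force: [-3.1, 0.6, 5.8]
gripper_width: 0.699
grip_force: 68.5
```

```bash
python3 look.py con1
python3 - <<'E'
import cv2
a=cv2.imread("pics/con1.png")[150:344,150:370]; cv2.imwrite("pics/con1c.png",cv2.resize(a,None,fx=3,fy=3,interpolation=2))
E
```

```text
9.82 [ 0.6226 -0.0514  0.0581] [-3.1415e+00  4.0000e-04  2.8211e+00] qd 0.001
```

View pics/con1c.png

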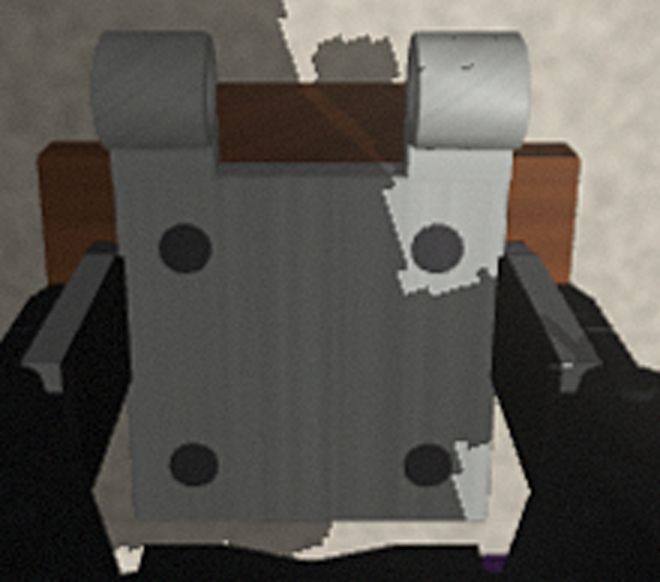

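The leaf is in contact (about 9 N). The foot shows about equally on both sides, with front top corners at crop (40,162) and (580,157). I'll compare the centres.

Run:
```python
import pickle; from marks import *; from held import held
s,w=pickle.load(open("con1.pkl","rb")); P=cam(w,s); f=lambda p:(np.array(p)+.5)/3-.5+np.array([150,150])
held('con1',[(185,248),(437,248),(193,465),(429,465)],3,(150,150))
a=np.radians(-18.4); u=np.array([np.cos(a),np.sin(a)]); v=np.array([-u[1],u[0]])
g=w["img"].astype(int); br=((g[...,0]-g[...,2])>18)
# ends of the foot row by row
for y in range(204,232,3):
    xs=np.where(br[y,150:352])[0]+150; l,r=xs.min()-.5,xs.max()+.5
    A=ray(P,[(l,y),(r,y)],.012)[:,:2]; t=A@v; print(y,l,r,"span",((t[1]-t[0])*1e3).round(1),"mid v",(t.mean()*1e3).round(2))
for n,c in (("leaf cam",s["tcp_pos"][:2]+[.0076,-.0014]),("leaf kin",s["tcp_pos"][:2]+.0076*u),("jamb",np.array([.6302,-.0533]))): print(n,(c@u*1e3).round(2),(c@v*1e3).round(2))
```

```text
top-tcp 4.0 [41.8 41.8 41.8 41.8] c-tcp [10.9 -2.6] yaw -18.42
top-tcp 6.0 [41.2 41.2 41.2 41.2] c-tcp [ 9.8 -2.2] yaw -18.42
top-tcp 8.0 [40.6 40.6 40.6 40.6] c-tcp [ 8.7 -1.8] yaw -18.42
top-tcp 10.0 [40. 40. 40. 40.] c-tcp [ 7.6 -1.4] yaw -18.42
top-tcp 12.0 [39.4 39.4 39.4 39.4] c-tcp [ 6.4 -1.1] yaw -18.42
top-tcp 14.0 [38.8 38.8 38.8 38.8] c-tcp [ 5.3 -0.7] yaw -18.42
[[211.1, 232.5], [295.2, 232.6], [214.1, 304.6], [292.1, 304.7]] [ 0.6226 -0.0514  0.0581] [-1.8000e+02  2.0000e-02  1.6163e+02]
204 161.5 351.5 span 125.1 mid v 150.94
207 162.5 351.5 span 124.8 mid v 151.28
210 162.5 351.5 span 125.2 mid v 151.29
213 162.5 351.5 span 125.6 mid v 151.3
216 162.5 351.5 span 125.9 mid v 151.31
219 163.5 351.5 span 125.6 mid v 151.65
222 163.5 351.5 span 126.0 mid v 151.66
225 163.5 351.5 span 126.4 mid v 151.67
228 163.5 351.5 span 126.8 mid v 151.68
231 164.5 351.5 span 126.5 mid v 152.03
leaf cam 614.68 148.83
leaf kin 614.63 147.76
jamb 614.81 148.35
```

The leaf centre and block centre agree within 0.5 mm, and the yaw within 0.2°. Releasing.

move_arm(rows=[0,0,0.05,0,0,0,0,0,0.05,0,0,0,0,0,0.05,0,0,0,0,0,0.05,0,0,0,0,0,0.05,0,0,0], grip=0.88)

```text
time: 10.5
tcp_pos: [0.6226, -0.0514, 0.0579]
tcp_rot: [-3.142, 0.0, 2.821]
force: [-0.5, -0.2, -0.9]
gripper_width: 0.878
grip_force: 0.0
```

move_arm(rows=[0,0,1,0,0,0,0,0,4,0,0,0,0,0,9,0,0,0,-1.5,0.5,12,0,0,0,-3,1,13,0,0,0])

```text
time: 11.12
tcp_pos: [0.5929, -0.0414, 0.1909]
tcp_rot: [3.141, 0.004, 2.821]
force: [-0.6, 0.6, -0.8]
gripper_width: 0.877
grip_force: 0.0
```

move_arm(rows=[0,0,0,0,0,0,0,0,0,0,0,0,0,0,0,0,0,0,0,0,0,0,0,0,0,0,0,0,0,0])

```text
time: 11.75
tcp_pos: [0.5926, -0.0414, 0.1876]
tcp_rot: [-3.142, -0.0, 2.821]
force: [1.0, -0.7, 0.1]
gripper_width: 0.879
grip_force: 0.0
```

```bash
python3 look.py rel1
python3 - <<'E'
import pickle; from marks import *
s,w=pickle.load(open("rel1.pkl","rb")); px,W=marks(s,w,.068,(.6302,-.0533)); print(px.round(1).tolist())
c,y,p,d=best4(px,W); print(c.round(4),y.round(2),p.round(1).tolist(),(d*1e3).round(1))
a=w["img"][145:265,175:305]; cv2.imwrite("pics/rel1c.png",cv2.resize(a,None,fx=5,fy=5,interpolation=2)[...,::-1])
E
```

```text
11.75 [ 0.5926 -0.0414  0.1876] [-3.1416e+00 -4.0000e-04  2.8209e+00] qd 0.003
[[256.0, 172.0], [235.3, 171.8], [268.8, 180.2], [239.0, 190.8], [202.2, 191.9], [268.3, 193.3], [276.8, 207.7], [231.4, 207.6], [256.4, 212.6], [303.5, 233.2], [201.9, 233.2], [273.9, 247.8], [232.2, 247.3], [253.4, 255.4]]
[ 0.6305 -0.0526] -19.29 [[276.8, 207.7], [231.4, 207.6], [273.9, 247.8], [232.2, 247.3]] [39.8 40.  40.6 41.7 56.9 57.8]
```

View pics/rel1c.png

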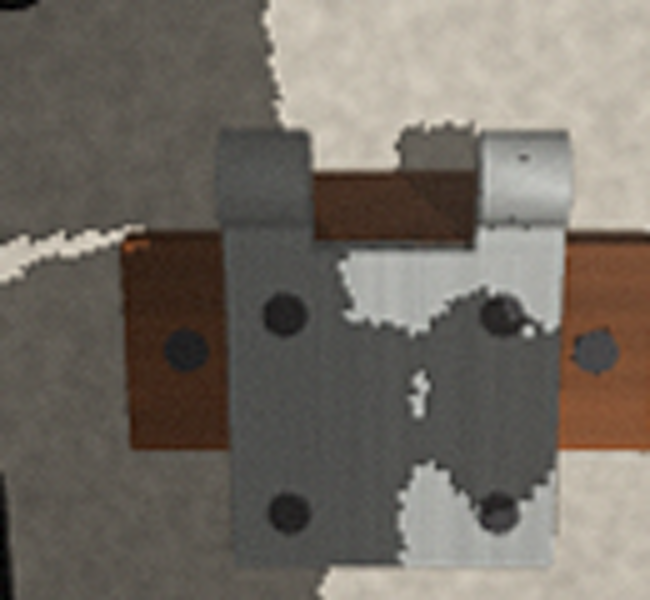

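The leaf lies square on the block. Marks are at crop positions (285,315), (502,316), (289,513) and (499,514), and the foot screws at (185,350) and (597,351), parallel to the leaf.

Run:
```python
import pickle; from marks import *
s,w=pickle.load(open("rel1.pkl","rb")); P=cam(w,s); f=lambda p:(np.array(p)+.5)/5-.5+np.array([175,145])
W=ray(P,f([(285,315),(502,316),(289,513),(499,514)]),.068)[:,:2]; vv=W-W.mean(0)
yaw=np.angle(-np.sum((vv[:,0]+1j*vv[:,1])**4))/4; L=W.mean(0); print("leaf",L.round(4),np.degrees(yaw).round(2))
S=ray(P,f([(185,350),(597,351)]),.012)[:,:2]; v=S[1]-S[0]; jy=np.arctan2(-v[0],v[1]); u=np.array([np.cos(jy),np.sin(jy)])
J=S.mean(0)-.007*u; n=np.array([-u[1],u[0]]); print("jamb by screws",J.round(4),np.degrees(jy).round(2),np.linalg.norm(v),"err u,v mm",((L-J)@u*1e3).round(2),((L-J)@n*1e3).round(2))
u=np.array([np.cos(yaw),np.sin(yaw)]); print("fork bore",(L-.046*u).round(4))
```

```text
leaf [ 0.6303 -0.0528] -18.44
jamb by screws [ 0.6306 -0.0535] -18.51 0.09250877128462483 err u,v mm -0.44 0.59
fork bore [ 0.5867 -0.0382]
```

The placement is within 0.6 mm. Now for the tongue leaf.

move_arm(rows=[-2.1,5.8,0,0,0,-2,-4.2,11.6,0,0,0,-4,-6.3,17.4,0,0,0,-6,-8.4,23.2,0,0,0,-8,-10.5,29,0,0,0,-9.2])

```text
time: 12.42
tcp_pos: [0.4867, 0.2503, 0.1881]
tcp_rot: [3.141, 0.0, 2.659]
force: [0.4, 0.6, 0.1]
gripper_width: 0.884
grip_force: 0.0
```

move_arm(rows=[-1.9,5.2,-2,0,0,0,-1.9,5.2,-7,0,0,0,-1.9,5.2,-12,0,0,0,-1.9,5.2,-14,0,0,0,-1.9,5.2,-14,0,0,0])

```text
time: 13.05
tcp_pos: [0.4679, 0.3004, 0.0468]
tcp_rot: [-3.14, -0.002, 2.66]
force: [-0.2, 0.6, -0.4]
gripper_width: 0.88
grip_force: 0.0
```

move_arm(rows=[0,0,-1.5,0,0,0,0.05,0,-3,0,0,0,0.05,0,-4,0,0,0,0.05,0,-4.6,0,0,0,0.05,0,-4.6,0,0,0], grip=0.88)

```text
time: 13.68
tcp_pos: [0.469, 0.3006, 0.0016]
tcp_rot: [-3.141, -0.0, 2.66]
force: [0.1, 0.2, 0.4]
gripper_width: 0.885
grip_force: 0.0
```

move_arm(rows=[0,0,0,0,0,0,0,0,-0.1,0,0,0,0,0,-0.2,0,0,0,0,0,-0.25,0,0,0,0,0,-0.25,0,0,0])

```text
time: 14.3
tcp_pos: [0.469, 0.3006, -0.0006]
tcp_rot: [-3.142, 0.0, 2.66]
force: [-0.4, -1.4, -0.0]
gripper_width: 0.883
grip_force: 0.0
```

move_arm(rows=[0,0,-0.12,0,0,0,0,0,-0.12,0,0,0,0,0,-0.12,0,0,0,0,0,-0.12,0,0,0,0,0,-0.12,0,0,0], grip=0.5)

```text
time: 14.92
tcp_pos: [0.4692, 0.3006, -0.001]
tcp_rot: [3.141, 0.0, 2.661]
force: [-3.1, -2.2, 8.1]
gripper_width: 0.695
grip_force: 62.4
```

move_arm(rows=[0,0,0.5,0,0,0,0,0,1.5,0,0,0,0,0,3,0,0,0,0,0,6,0,0,0,0,0,10,0,0,0])

```text
time: 15.55
tcp_pos: [0.4686, 0.3005, 0.0994]
tcp_rot: [-3.141, -0.001, 2.66]
force: [0.1, 0.2, -3.8]
gripper_width: 0.693
grip_force: 66.0
```

move_arm(rows=[0,0,0,0,0,0,0,0,0,0,0,0,0,0,0,0,0,0,0,0,0,0,0,0,0,0,0,0,0,0])

```text
time: 16.18
tcp_pos: [0.4689, 0.3005, 0.0977]
tcp_rot: [-3.141, -0.001, 2.66]
force: [-0.6, 0.2, -3.8]
gripper_width: 0.691
grip_force: 66.0
```

```bash
python3 look.py th
python3 - <<'E'
import cv2
a=cv2.imread("pics/th.png")[150:344,150:370]; cv2.imwrite("pics/thc.png",cv2.resize(a,None,fx=3,fy=3,interpolation=2))
E
```

```text
16.18 [0.4689 0.3005 0.0977] [-3.1410e+00 -6.0000e-04  2.6604e+00] qd 0.003
```

View pics/thc.png

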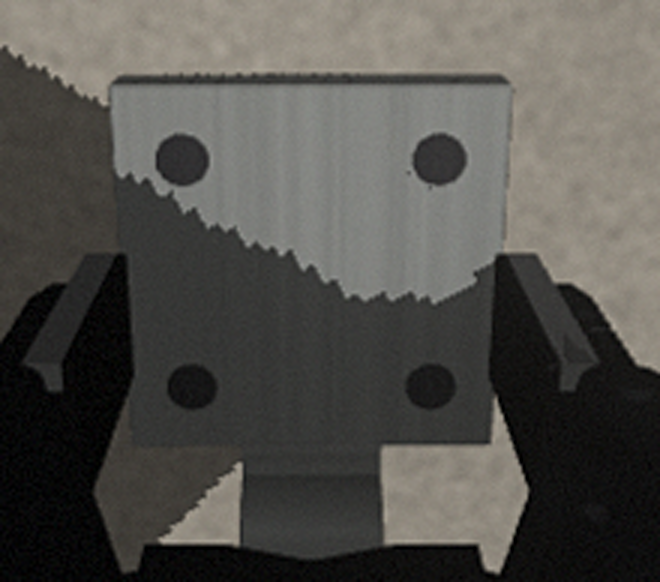

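The tongue is held level, with marks at crop positions (182,159), (440,159), (192,386) and (430,386) and the knuckle at (312,500).

```bash
python3 -c "
from held import *
held('th',[(182,159),(440,159),(192,386),(430,386)],3,(150,150))"
```

```text
top-tcp 4.0 [41.5 41.5 41.4 41.4] c-tcp [-3.7  3.1] yaw -27.4
top-tcp 6.0 [40.9 40.9 40.8 40.8] c-tcp [-4.5  3.5] yaw -27.4
top-tcp 8.0 [40.3 40.3 40.2 40.2] c-tcp [-5.4  3.9] yaw -27.4
top-tcp 10.0 [39.7 39.7 39.6 39.6] c-tcp [-6.2  4.4] yaw -27.4
top-tcp 12.0 [39.1 39.1 39.  39.1] c-tcp [-7.1  4.8] yaw -27.4
top-tcp 14.0 [38.5 38.5 38.4 38.5] c-tcp [-7.9  5.3] yaw -27.4
[[210.1, 202.9], [295.9, 202.8], [213.5, 278.6], [293.1, 278.5]] [0.4689 0.3005 0.0977] [-1.7996e+02 -3.0000e-02  1.5243e+02]
```

The tongue's underside is 1 mm above the TCP, and its centre is 7.0 mm behind. The bore-aligned TCP is therefore the fork's release TCP minus 77.3 mm along u, i.e. (0.5493,-0.0270,0.059) at leaf yaw -18.4°. I'll stage 30 mm back.

move_arm(rows=[0.5,-4,2.5,0,0,2,1.6,-10,2.5,0,0,4,2.7,-16,2.5,0,0,6,3.7,-22,2.5,0,0,8,4.7,-28,2.5,0,0,9])

```text
time: 16.85
tcp_pos: [0.5162, 0.0186, 0.1233]
tcp_rot: [3.141, 0.0, 2.818]
force: [3.0, -0.3, -3.7]
gripper_width: 0.691
grip_force: 66.8
```

move_arm(rows=[0.5,-3.8,0,0,0,0,0.5,-3.8,0,0,0,0,0.5,-3.8,-2,0,0,0,0.5,-3.8,-4,0,0,0,0.5,-3.8,-5.5,0,0,0])

```text
time: 17.48
tcp_pos: [0.5208, -0.0165, 0.0674]
tcp_rot: [3.141, -0.001, 2.818]
force: [0.3, 0.4, -4.2]
gripper_width: 0.697
grip_force: 66.8
```

move_arm(rows=[0,0,-0.4,0,0,0,0,0,-0.6,0,0,0,0,0,-0.6,0,0,0,0,0,-0.6,0,0,0,0,0,-0.6,0,0,0])

```text
time: 18.1
tcp_pos: [0.5212, -0.0174, 0.0625]
tcp_rot: [3.142, 0.001, 2.817]
force: [-0.3, 0.7, -3.9]
gripper_width: 0.693
grip_force: 66.8
```

```bash
cat > go.py <<'E'
import numpy as np; from station import arm
s=arm.read_state(); y=np.degrees(s["tcp_rot"]); a=np.radians(y[2]+.17-180); print(y.round(2),s["tcp_pos"].round(4),s["force"].round(1))
b=np.radians(-18.42); u=np.array([np.cos(b),np.sin(b)]); n=np.array([-u[1],u[0]]); t=np.array([.6226,-.0514])-.0773*u; d=t-s["tcp_pos"][:2]
print("to go cm",(d*100).round(2),"z",((.059-s["tcp_pos"][2])*100).round(2),"turn",(-18.42-np.degrees(a)).round(2),"u,v mm",(d@u*1e3).round(2),(d@n*1e3).round(2))
E
python3 go.py
```

```text
[1.8000e+02 3.0000e-02 1.6143e+02] [ 0.5212 -0.0174  0.0625] [-0.3  0.7 -3.9]
to go cm [ 2.81 -0.95] z -0.35 turn -0.02 u,v mm 29.64 -0.18
```

move_arm(rows=[0,0,-0.35,0,0,0,0.5,-0.17,-0.35,0,0,0,1,-0.34,-0.35,0,0,0,1.5,-0.51,-0.35,0,0,0,1.5,-0.51,-0.35,0,0,0])

```text
time: 18.73
tcp_pos: [0.5364, -0.0226, 0.0587]
tcp_rot: [3.142, 0.0, 2.817]
force: [0.2, 0.5, -4.3]
gripper_width: 0.692
grip_force: 66.8
```

```bash
python3 go.py
```

```text
[1.8000e+02 2.0000e-02 1.6143e+02] [ 0.5364 -0.0226  0.0587] [ 0.2  0.5 -4.3]
to go cm [ 1.28 -0.43] z 0.03 turn -0.02 u,v mm 13.53 -0.06
```

move_arm(rows=[0.4,-0.13,0.02,0,0,0,0.8,-0.27,0.02,0,0,0,1.1,-0.37,0.02,0,0,0,1.29,-0.44,0.02,0,0,0,1.29,-0.44,0.02,0,0,0])

```text
time: 19.35
tcp_pos: [0.549, -0.0269, 0.0589]
tcp_rot: [-3.142, -0.0, 2.817]
force: [-0.5, -0.2, -5.0]
gripper_width: 0.693
grip_force: 66.8
```

move_arm(rows=[0,0,0,0,0,0,0,0,0,0,0,0,0,0,0,0,0,0,0,0,0,0,0,0,0,0,0,0,0,0])

```text
time: 19.98
tcp_pos: [0.549, -0.0269, 0.0589]
tcp_rot: [-3.142, 0.0, 2.818]
force: [1.0, -0.5, -3.4]
gripper_width: 0.693
grip_force: 66.8
```

```bash
python3 go.py; python3 look.py fin
python3 - <<'E'
import cv2; from station import viewer
a=cv2.imread("pics/fin.png")[160:354,150:370]; a=cv2.resize(a,None,fx=3,fy=3,interpolation=2)[:, :400+260]
c=viewer.read_camera("top")["img"][...,::-1]; cv2.imwrite("pics/finc.png",cv2.convertScaleAbs(a,alpha=1.6,beta=20))
E
```

```text
[-180.      0.    161.43] [ 0.549  -0.0269  0.0589] [ 1.  -0.5 -3.4]
to go cm [ 0.03 -0.01] z 0.01 turn -0.02 u,v mm 0.3 0.02
19.98 [ 0.549  -0.0269  0.0589] [-3.1416  0.      2.8175] qd 0.001
```

View pics/finc.png

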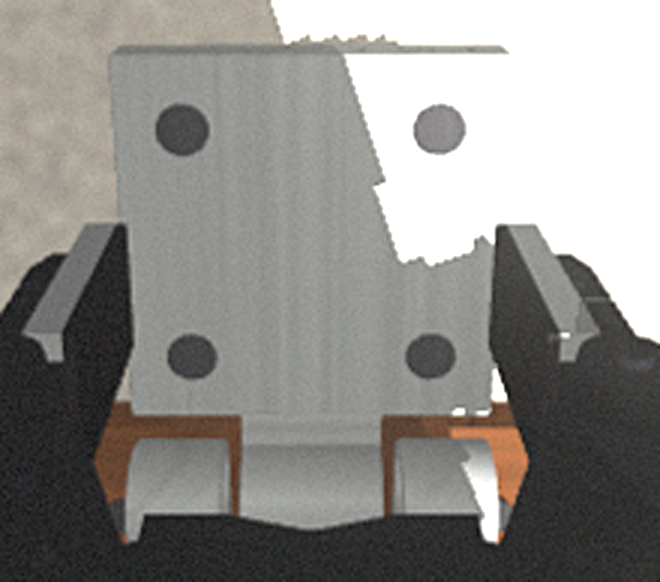

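The tongue knuckle sits centred between the fork knuckles, with gaps of about 11 crop pixels on each side (230–241 and 384–395). The force shows only the leaf's weight, so nothing is touching. Handing in.

```bash
python3 -c "
from station import ticket; print(ticket.close_job())"
```

```text
the job is handed in; nothing more can be done
None
```

The fork leaf is laid on the jamb block within about 0.6 mm of flush and released. The tongue leaf is held in the air with its knuckle centred in the gap and about 0.3 mm from the computed bore alignment, and the job was handed in at about 20 s.

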